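# Hang the keyhole board on the drying rail

### The job

Two washed yellow boards stand in wire racks. Take the one with the keyhole opening and hang it on the headed stud of the steel drying rail: pass the wide part of the opening over the stud's head, then lower the board until it hangs upright and still from the top of the narrow slot, and let go. Leave the other board, the one with the oblong hand slot, standing in its rack.

Things in the scene. Friction and masses are not known exactly. Their poses are not given: they have to be found in the camera images.
- board_mid (a point): Centre of the board to hang, 105 mm above its lower edge: yellow plastic, 14 mm thick (x), 160 wide (y), 210 high (z, up), 0.4 kg, the same front and back. It stands loose in a wire rack, 8 mm above the table, its lowest 47 mm guided: lift it straight up. Its top 60 mm are solid: grip across the thickness at the middle of the top edge, fingertips at most 45 mm below that edge.
- keyhole (a point): Centre of the wide part of that board's keyhole, 13 mm below the board's centre, same axes. The keyhole goes right through. Wide part: 56 mm wide, reaching 26 mm below this point (lower corners cut by 12 mm); from 14 to 36 mm above this point it tapers into a slot 22 mm wide, with a vee-shaped top 58 mm above this point. Hung, the stud's axis lies 53 mm above this point.
- stud (a point): Middle of the neck of the fixed stud, 185 mm above the table. The stud sticks out of the middle of a 12 mm bar (along y, legs 220 mm apart) roughly towards the robot: neck 8 mm in diameter, 36 mm clear between bar and head; head 32 mm in diameter, 6 thick. x points from head to bar, z up. Hung, the board's centre is 40 mm below this point, its x along this x or opposite.
- other_mid (a point): Centre of the other board, same plastic, size and kind of rack, but with a level oblong hand slot 90 x 28 mm in place of a keyhole. Leave it alone. Racks and rail (191 mm high) stand side by side in any order, about 0.3 m apart; things lying nearer the robot than these are under 50 mm tall.
Things that resemble listed ones, but are neither listed nor needed, are in the scene too. What is shaped like the part that bears board_mid but purple is not meant.

How it is judged:
By the outcome, as a careful person would: the job done as asked, in the order asked, and still so for the second after the job is handed in, with the robot touching nothing.
It also fails if it takes over 48 s, if anything falls off the work surface, if the arm or the gripper's body presses on something with over 40 N, if the wrist force passes 120 N, or if a joint passes its speed limit or range.

### The arm

A 6-joint arm with a two-finger parallel gripper is mounted at the origin on the work surface. World frame = base frame: x ahead of the robot, y to its left, z up, the work surface at z = 0. Lengths are in mm, angles in rad, forces in N, time in s.
With the tool pointing down it reaches from about 275 to 750 mm from the base axis. Payload 10.2 kg.
Tool frame: the origin (TCP) lies between the finger pads; the fingertips stand 11 mm ahead of it and the grasp point (between the pads) lies 8 mm behind it; z points along the fingers, y is the direction in which the jaws open and shut (so a half turn about z gives the same grasp; the last joint's range is limited). The gripper opens to 85 mm and grips with 20 to 120 N. Pads are 22 mm wide; open, the fingers measure 114 mm over their backs; the gripper's body (76 mm by 85 mm) begins 54 mm behind the grasp point. The pads swing forward as they close: fully open they stand 13 mm farther back than shut.
Start: joints at [-1.458, 0.313, 1.498, -0, 1.331, -0.223], TCP at [172.988, -495.688, 242.294] pointing down, gripper open.
Joint ranges: [-2.94, 2.94], [-0.97, 2.17], [0.19, 2.56], [-1.23, 4.37], [0.02, 3.11], [-2.88, 2.88]. Speed limits (rad/s): [2.39, 2.39, 3.01, 3.14, 3.14, 3.14].

### API

Orientations are given as [roll, pitch, yaw] about the fixed x, y, z axes, in that order (R = Rz(yaw) Ry(pitch) Rx(roll)).
In Python, from cell import robot, capture, calibration gives the robot as it stands.
- The arm moves only by the tool move_arm, never from a script. Its argument "series" is a list of rows, each a list of 5 numbers: the shift along the world's x, y, z in units of 10 cm (1.0 is 10 cm), then the turn about the world's z in units of 120 degrees (1.0 is 120 degrees), then the opening, from 0 (shut) to 1 (fully open). A call has 1 to 20 rows; each row is the pose to reach, as a shift and turn from the pose commanded when the call began; what a row does not reach only later rows make up. A row lasts 1/12 s, in which the tool goes at most 41.7 mm and 7.16 degrees, less where a joint would pass 70% of its speed; a pose out of reach is approached as far as the arm can. A call with a number of a shift or a turn outside -1 to 1 is refused whole. A call with a gripper value outside its range is refused whole. The fingers move at their own pace and stop on an object; "squeeze" is the grip in N (left out, the last holds). Time passes only in rows, so rows that repeat a pose let the fingers close. It gives the time, the measured TCP pose, the force and the opening at its end, in the units of the state.
- robot.state(): the state, without advancing time (a new reading comes with each control period).
- capture(name): name is "side" or "top"; returns (picture, depth): 480x640x3 uint8, red, green, blue; 480x640 float32, mm along the optical axis (not along the pixel's ray), 0 where there is no reading.
- calibration(name): a dict with "mtx" (3x3 intrinsics, pixels), "rvec" (rotation vector, rad) and "tvec" (3), from world to camera coordinates, as OpenCV has them. Camera axes: x right, y down, z forward; pixel columns grow to the right and rows downward; lengths in mm; the calibration is good to about 2 mm. A picture is of the moment at which its call begins. calibration takes no time and is no camera call.
- robot.close_job(): hands the job in, once; it reports no verdict.
The state is a dict: "time_s": time; "joints": joint angles; "dq": joint speeds; "joint_efforts": joint torques, N m; "ee_pos": TCP position; "eef_rot": TCP orientation; "wrist_force": force on the tool from outside, world axes, zero at the start; "ft_torque": the same for the moment, N m; "finger_gap": finger opening in mm.
Only numpy, scipy, OpenCV 4.12 (cv2) and the standard library are available. Lean on these libraries where they do the work, as an engineer would, in place of code of your own. Each camera call takes 0.05 s, during which the arm holds its last target. There are 200 camera calls.

## Working session

There is one attempt and no reset: what is moved stays moved. The work goes in short steps, Python scripts to look and compute and a tool call to move; the robot and the scene stay as the last step left them, time stands still between calls to the robot, and variables do not carry over. Pictures are saved under pics/ and viewed, on a budget of 10 in all, crops included, one or two more only if the job needs it, and the job is handed in when it is done.

Besides the shell and the picture viewer there is one more tool, called after "Emit:" as a command line: name --pt "numbers of a row" for each row, then --argument value for the rest. move_arm: Moves the arm, as the interface text tells. Shifts and turns lie within -1 to 1; 1 stands for 10 cm of shift or 120 degrees of turn. Its arguments: {"type":"object","properties":{"series":{"type":"array"},"squeeze":{"type":"number"}},"required":["series"]}

```bash
mkdir -p pics
cat > h.py <<'E'
import numpy as np, cv2
from cell import robot, capture, calibration
def cam(n):
    c=calibration(n); R=cv2.Rodrigues(np.array(c["rvec"],float))[0]
    return np.array(c["mtx"],float),R,np.array(c["tvec"],float).ravel()
def cloud(n,d):
    K,R,t=cam(n); v,u=np.mgrid[:480,:640]
    p=np.stack([(u-K[0,2])/K[0,0]*d,(v-K[1,2])/K[1,1]*d,d],-1)
    w=(p-t)@R; w[d<=0]=np.nan; return w
def proj(n,P):
    K,R,t=cam(n); q=(np.atleast_2d(P)@R.T+t)@K.T; return q[:,:2]/q[:,2:]
def snap(n,f=None):
    im,d=capture(n)
    if f: cv2.imwrite(f"pics/{f}.png",im[...,::-1]); np.savez(f"pics/{f}.npz",im=im,d=d)
    return im,d
E
python3 - <<'E'
from h import *
for n in("side","top"):
    snap(n,n+"0"); K,R,t=cam(n); print(n,-R.T@t,R[2],K[0,0])
print(robot.state())
E
```

```text
side [ 286.43458024 1030.29940103  765.87573075] [ 0.11853144 -0.84268783 -0.52519285] 560.3320704761151
top [ 320.59049772   24.65591702 1070.60967091] [ 0.14134467 -0.02616968 -0.98961449] 544.8553644117907
{'time_s': 0.1, 'joints': array([-1.45836320e+00,  3.13352786e-01,  1.49835884e+00, -5.45498368e-06,
        1.33101287e+00, -2.23348841e-01]), 'dq': array([-0.00048627, -0.0003089 , -0.00315667,  0.00061754,  0.00267044,
        0.00149625]), 'joint_efforts': array([ 3.14125726e-03, -4.12898505e+01, -2.60141873e+01, -1.34034763e-04,
        3.05221372e-03,  7.62376573e-06]), 'ee_pos': array([ 172.97860535, -495.4501629 ,  241.81426714]), 'eef_rot': array([-3.14048775e+00, -2.45534408e-04,  3.35783131e-01]), 'wrist_force': array([ 0.40829328,  0.87957698, -0.11844673]), 'ft_torque': array([0.02252766, 0.01440209, 0.0138808 ]), 'finger_gap': 85.36217350401267}
```

View pics/side0.png

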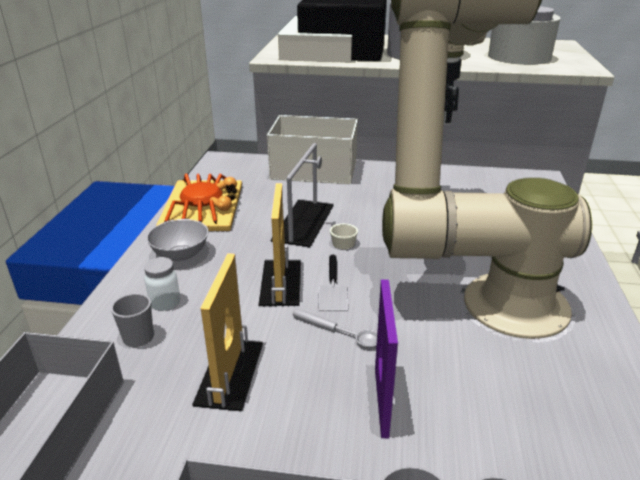

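View pics/top0.png

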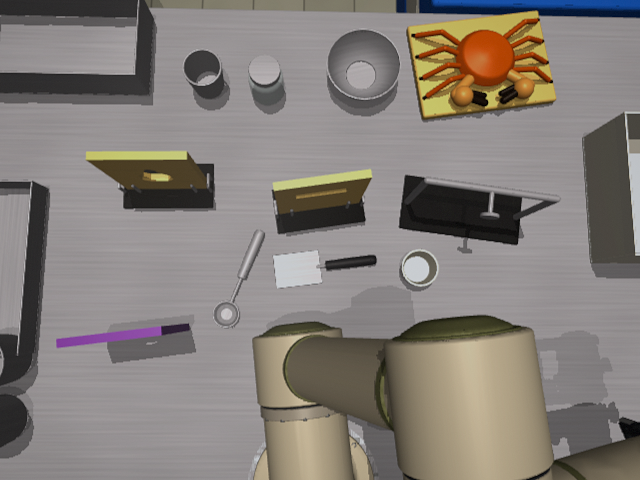

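The left board (top ≈(140,160), side ≈(225,330)) shows a wide opening, so it is probably the keyhole board. The middle one (top ≈(322,190)) has the level oblong slot. The rail is at top ≈(480,205), with its stud head near (490,215). Next I'll measure these from depth.

```bash
cat > m.py <<'E'
from h import *
import sys
def rect(p):  # p Nx2
    r=cv2.minAreaRect(p.astype(np.float32)); b=cv2.boxPoints(r); 
    e=[b[1]-b[0],b[2]-b[1]]; e=max(e,key=np.linalg.norm); a=np.degrees(np.arctan2(e[1],e[0]))%180
    return np.round(r[0],1),np.round(sorted(r[1]),1),round(a,2)
def yellow(im):
    h=cv2.cvtColor(im,cv2.COLOR_RGB2HSV); return (h[...,0]>15)&(h[...,0]<32)&(h[...,1]>110)&(h[...,2]>60)
if __name__=="__main__":
  for n in("top","side"):
    z=np.load(f"pics/{n}0.npz"); im,d=z["im"],z["d"]; w=cloud(n,d)
    print(n)
    for name,(y0,y1) in dict(L=(140,420),M=(-90,140)).items():
        s=yellow(im)&(w[...,0]>400)&(w[...,0]<680)&(w[...,1]>y0)&(w[...,1]<y1)&(w[...,2]>30)
        p=w[s]; print(name,len(p),np.percentile(p[:,2],[1,50,99.5]))
        q=p[p[:,2]>np.percentile(p[:,2],99.5)-6]; print(" top edge",len(q),rect(q[:,:2]))
        # vertical plane fit in xy
        f=p[p[:,2]<np.percentile(p[:,2],99.5)-15]
        if len(f)>30:
            m=np.median(f,0); g=f[np.abs(f-m).max(1)<150]; c=g.mean(0); v=np.linalg.svd(g-c,full_matrices=False)[2]; print(" face",c,"normal",v[2],"y rng",g[:,1].min(),g[:,1].max())
    # rail
    s=(w[...,1]<-90)&(w[...,1]>-420)&(w[...,0]>350)&(w[...,0]<680)&(w[...,2]>120)&(w[...,2]<215)
    p=w[s]; print("rail",len(p),rect(p[:,:2]) )
    q=p[p[:,2]>178]
    if len(q): print(" bar",len(q),rect(q[:,:2]),np.percentile(q[:,2],[5,50,95]))
    crop=im[150:270,380:580] if n=="top" else im[130:250,260:360]
    crop2=im[130:220,70:230] if n=="top" else im[240:420,180:300]
    cv2.imwrite(f"pics/c_{n}.png",np.hstack([cv2.resize(c[...,::-1],(400,int(400*c.shape[0]/c.shape[1])) )[:300] if 0 else cv2.resize(c[...,::-1],(395,300 if n=="top" else 500)) for c in(crop,crop2)]))
E
python3 m.py; python3 -c "
import cv2,numpy as np
a=cv2.imread('pics/c_top.png');b=cv2.imread('pics/c_side.png');cv2.imwrite('pics/cc.png',np.vstack([a,cv2.resize(b,(790,300))]))"
```

```text
top
L 2810 [ 32.94398193 153.84332775 219.9634637 ]
 top edge 452 (array([563.7, 293.5]), array([ 15.1, 158.1]), np.float32(90.52))
 face [558.70380118 287.92337622 124.55603812] normal [-0.99960016 -0.02718895 -0.00776386] y rng 213.3008840040315 370.51393068109775
M 1892 [ 33.13115664 131.76858041 216.87606268]
 top edge 74 (array([521.9,  -6.4]), array([  1.7, 153. ]), np.float32(98.51))
 face [521.93404519  -4.99543986 122.87232837] normal [-0.98823865 -0.15290487  0.00211555] y rng -83.37465907162056 72.95291312348257
rail 1366 (array([ 502.3, -286.9]), array([ 54.6, 232.4]), np.float32(82.36))
 bar 1191 (array([ 502.2, -287.2]), array([ 54.6, 232. ]), np.float32(82.36)) [183.4891379  188.77263594 193.72314415]
side
L 3308 [ 34.01470818 145.92448556 218.37979281]
 top edge 472 (array([565.1, 296.3]), array([ 14.3, 156.6]), np.float32(90.56))
 face [560.75614688 315.4383568  122.28248819] normal [ 0.99995943 -0.00531562  0.0072717 ] y rng 218.23627841270306 377.37591593285623
M 945 [ 32.17430295 149.8448994  218.72903536]
 top edge 210 (array([ 5.284e+02, -1.000e-01]), array([ 12.4, 155.3]), np.float32(98.79))
 face [518.90261492  46.89656984 121.56290437] normal [-0.99555119 -0.09409254 -0.00494286] y rng -77.41829253647185 80.09921459989404
rail 474 (array([ 503.4, -284.2]), array([ 54.4, 234.4]), np.float32(82.06))
 bar 297 (array([ 502.8, -285.8]), array([ 53.7, 230.9]), np.float32(81.98)) [181.02955142 187.28766164 192.54659692]
```

View pics/cc.png

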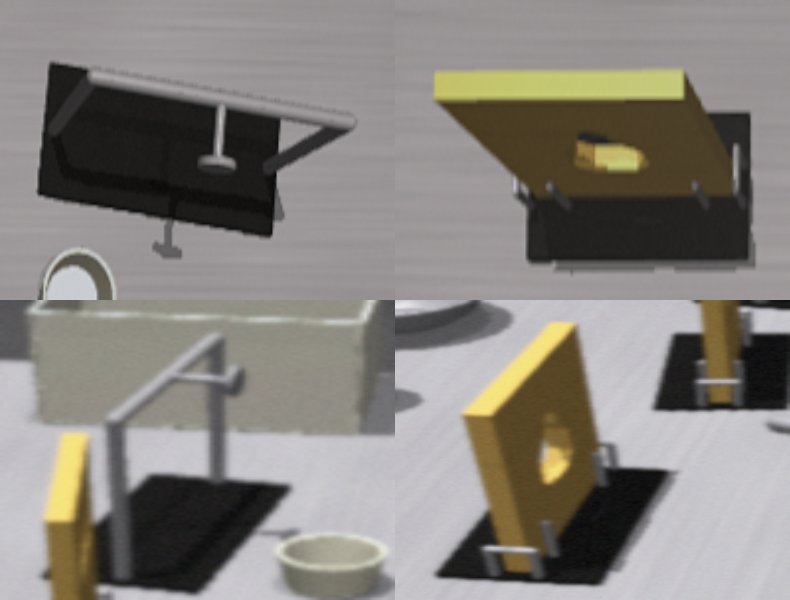

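The crops confirm it. The left board's opening is keyhole-shaped, and the stud points towards the robot from the middle of the bar. Estimates:
- **Keyhole board:** centre about (564.4, 295), yaw 0.5°.
- **Stud neck:** about (499.5, -286), yaw about -7.8°.

Now I'll travel above the board.

Emit:
move_arm --pt "0.15 0.3 0.3 0.02 1" --pt "0.33 0.65 0.6 0.05 1" --pt "0.489 0.988 0.7 0.074 1" --pt "0.489 0.988 0.7 0.074 1" --squeeze 60

```text
time_s: 0.43
ee_pos: [223.8, -393.9, 315.2]
eef_rot: [3.138, 0.0, 0.496]
wrist_force: [-0.2, 0.3, 0.5]
finger_gap: 85.3
```

Emit:
move_arm --pt "0.163 0.33 0 0.025 1" --pt "0.326 0.66 0 0.05 1" --pt "0.489 0.988 0 0.074 1"

```text
time_s: 0.68
ee_pos: [270.9, -296.7, 311.8]
eef_rot: [-3.141, -0.0, 0.647]
wrist_force: [0.4, -1.4, 0.5]
finger_gap: 85.4
```

Emit:
move_arm --pt "0.163 0.33 0 0.025 1" --pt "0.326 0.66 0 0.05 1" --pt "0.489 0.988 0 0.074 1"

```text
time_s: 0.93
ee_pos: [319.9, -197.7, 312.0]
eef_rot: [-3.141, -0.0, 0.802]
wrist_force: [1.1, 0.1, -0.3]
finger_gap: 85.4
```

Emit:
move_arm --pt "0.163 0.33 0 0.025 1" --pt "0.326 0.66 0 0.05 1" --pt "0.489 0.988 0 0.074 1"

```text
time_s: 1.18
ee_pos: [368.9, -98.8, 312.1]
eef_rot: [-3.141, 0.0, 0.958]
wrist_force: [0.3, -0.7, 0.1]
finger_gap: 85.8
```

Emit:
move_arm --pt "0.163 0.33 0 0.025 1" --pt "0.326 0.66 0 0.05 1" --pt "0.489 0.988 0 0.074 1"

```text
time_s: 1.43
ee_pos: [417.9, 0.1, 312.0]
eef_rot: [-3.141, 0.0, 1.113]
wrist_force: [-0.3, -1.1, 0.2]
finger_gap: 85.4
```

Emit:
move_arm --pt "0.163 0.33 0 0.025 1" --pt "0.326 0.66 0 0.05 1" --pt "0.489 0.988 0 0.074 1"

```text
time_s: 1.68
ee_pos: [466.8, 99.0, 311.8]
eef_rot: [-3.141, 0.0, 1.268]
wrist_force: [0.2, -0.8, 0.4]
finger_gap: 85.6
```

Emit:
move_arm --pt "0.163 0.33 0 0.025 1" --pt "0.326 0.66 0 0.05 1" --pt "0.489 0.988 0 0.074 1"

```text
time_s: 1.93
ee_pos: [515.8, 197.7, 311.6]
eef_rot: [-3.141, 0.0, 1.423]
wrist_force: [0.1, 0.1, -0.6]
finger_gap: 85.0
```

Emit:
move_arm --pt "0.163 0.33 0 0.025 1" --pt "0.326 0.66 0 0.05 1" --pt "0.489 0.988 0 0.076 1" --pt "0.489 0.988 0 0.076 1" --pt "0.489 0.988 0 0.076 1" --pt "0.489 0.988 0 0.076 1"

```text
time_s: 2.43
ee_pos: [564.1, 294.3, 311.7]
eef_rot: [-3.141, 0.001, 1.579]
wrist_force: [0.6, 0.7, -0.1]
finger_gap: 85.7
```

Emit:
move_arm --pt "0 0 -0.2 0 1" --pt "0 0 -0.4 0 1" --pt "0 0 -0.6 0 1" --pt "0 0 -0.8 0 1" --pt "0 0 -0.95 0 1"

```text
time_s: 2.85
ee_pos: [563.7, 293.2, 216.3]
eef_rot: [-3.141, 0.0, 1.578]
wrist_force: [0.4, 0.5, 0.2]
finger_gap: 85.3
```

Emit:
move_arm --pt "0 0 -0.12 0 1" --pt "0 0 -0.23 0 1" --pt "0 0 -0.23 0 1" --pt "0 0 -0.23 0 0.5" --pt "0 0 -0.23 0 0.3" --pt "0 0 -0.23 0 0" --pt "0 0 -0.23 0 0" --pt "0 0 -0.23 0 0" --pt "0 0 -0.23 0 0" --pt "0 0 -0.23 0 0" --pt "0 0 -0.23 0 0" --pt "0 0 -0.23 0 0" --pt "0 0 -0.23 0 0" --pt "0 0 -0.23 0 0" --squeeze 60

```text
time_s: 4.02
ee_pos: [564.4, 294.8, 194.7]
eef_rot: [3.141, -0.0, 1.58]
wrist_force: [1.6, -0.1, 4.8]
finger_gap: 12.9
```

Emit:
move_arm --pt "0 0 0.05 0 0" --pt "0 0 0.15 0 0" --pt "0 0 0.3 0 0" --pt "0 0 0.45 0 0" --pt "0 0 0.6 0 0" --pt "0 0 0.75 0 0" --pt "0 0 0.9 0 0" --pt "0 0 1 0 0" --pt "0 0 1 0 0" --pt "0 0 1 0 0"

```text
time_s: 4.85
ee_pos: [564.0, 294.7, 294.0]
eef_rot: [-3.141, 0.0, 1.58]
wrist_force: [0.5, 0.2, -4.0]
finger_gap: 13.2
```

Run:
```python
from h import *
from m import rect,yellow
im,d=snap("side","side1"); im2,d2=snap("top","top1")
w=cloud("side",d); s=yellow(im)&(w[...,0]>400)&(w[...,0]<680)&(w[...,1]>180)&(w[...,1]<420)&(w[...,2]>60)
p=w[s]; print(np.percentile(p[:,2],[0.5,99.5]),np.percentile(p[:,1],[1,99]),rect(p[:,:2]),robot.state()["wrist_force"])
cv2.imwrite("pics/v1.png",np.hstack([im[...,::-1][100:420,120:420],im2[...,::-1][50:370,30:430]]))
```

```text
[108.85528563 373.26792876] [223.09296292 375.05204223] (array([560.9, 296.2]), array([111.7, 130. ]), np.float32(49.74)) [ 0.48502059 -0.35162419 -4.17699685]
```

View pics/v1.png

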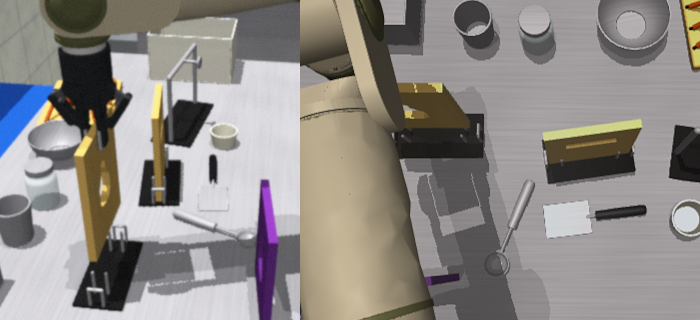

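The board is gripped and hangs upright (side crop ≈(100,190), keyhole visible), clear of the rack. The other board hasn't moved. I'll carry it across on the robot side of the other board.

Emit:
move_arm --pt "-0.1 -0.1 0 0 0" --pt "-0.3 -0.3 0 0 0" --pt "-0.5 -0.52 0 0 0" --pt "-0.7 -0.76 0 0 0" --pt "-0.9 -1 0 0 0"

```text
time_s: 5.37
ee_pos: [472.6, 193.8, 293.1]
eef_rot: [-3.14, 0.0, 1.58]
wrist_force: [1.4, -1.1, -3.2]
finger_gap: 13.5
```

Emit:
move_arm --pt "-0.13 -0.25 0 0 0" --pt "-0.25 -0.5 0 0 0" --pt "-0.34 -0.75 0 0 0" --pt "-0.4 -1 0 0 0"

```text
time_s: 5.7
ee_pos: [432.8, 93.8, 293.7]
eef_rot: [-3.14, -0.0, 1.58]
wrist_force: [0.0, 1.0, -2.8]
finger_gap: 13.4
```

Emit:
move_arm --pt "0 -0.25 0 0 0" --pt "0 -0.5 0 0 0" --pt "0 -0.75 0 0 0" --pt "0 -1 0 0 0"

```text
time_s: 6.03
ee_pos: [433.6, -6.3, 293.7]
eef_rot: [-3.14, -0.0, 1.58]
wrist_force: [-0.3, 0.2, -3.7]
finger_gap: 13.3
```

Emit:
move_arm --pt "0 -0.25 0 0 0" --pt "0 -0.5 0 0 0" --pt "0 -0.75 0 0 0" --pt "0 -1 0 0 0"

```text
time_s: 6.37
ee_pos: [433.6, -106.3, 293.6]
eef_rot: [-3.14, -0.001, 1.58]
wrist_force: [-0.1, -0.2, -3.8]
finger_gap: 13.2
```

Emit:
move_arm --pt "0 -0.25 0 0 0" --pt "0 -0.5 0 0 0" --pt "0 -0.75 0 0 0" --pt "0 -1 0 0 0"

```text
time_s: 6.7
ee_pos: [433.7, -206.3, 293.5]
eef_rot: [-3.14, -0.001, 1.58]
wrist_force: [0.6, -0.2, -3.3]
finger_gap: 13.4
```

Emit:
move_arm --pt "0.02 -0.2 -0.03 -0.02 0" --pt "0.04 -0.4 -0.06 -0.04 0" --pt "0.06 -0.56 -0.1 -0.069 0" --pt "0.07 -0.68 -0.15 -0.069 0" --pt "0.07 -0.73 -0.15 -0.069 0" --pt "0.07 -0.73 -0.15 -0.069 0" --pt "0.07 -0.73 -0.15 -0.069 0" --pt "0.07 -0.73 -0.15 -0.069 0" --pt "0.07 -0.73 -0.15 -0.069 0"

```text
time_s: 7.45
ee_pos: [441.3, -277.6, 279.7]
eef_rot: [3.141, 0.0, 1.437]
wrist_force: [0.4, 0.4, -3.7]
finger_gap: 13.4
```

Run:
```python
from h import *
from m import rect,yellow
im,d=snap("side","side2"); im2,d2=snap("top","top2")
s=robot.state();print(s["ee_pos"],s["eef_rot"],s["wrist_force"])
for n,i,dd in(("side",im,d),("top",im2,d2)):
    w=cloud(n,dd); m=yellow(i)&(w[...,0]>380)&(w[...,0]<500)&(w[...,1]>-400)&(w[...,1]<-170)&(w[...,2]>60)
    p=w[m]; print(n,len(p))
    if len(p)>20: print(np.percentile(p,[.5,50,99.5],axis=0).round(1).tolist(),rect(p[:,:2]))
cv2.imwrite("pics/v2.png",np.hstack([cv2.resize(im[...,::-1][60:260,200:400],(400,400)),cv2.resize(im2[...,::-1][120:320,380:580],(400,400))]))
```

```text
[ 441.29159217 -277.75579573  279.60920711] [3.14122527e+00 2.57470225e-04 1.43635977e+00] [ 0.28584418  0.37337443 -3.20584234]
side 1419
[[425.3, -345.5, 93.4], [440.9, -233.4, 199.8], [457.6, -194.9, 303.0]] (array([ 441.7, -271.1]), array([ 35.3, 157.7]), np.float32(74.83))
top 1003
[[435.3, -260.0, 103.8], [442.5, -212.1, 228.6], [456.3, -198.1, 305.3]] (array([ 445.2, -226.7]), array([49.2, 62.1]), np.float32(36.21))
```

View pics/v2.png

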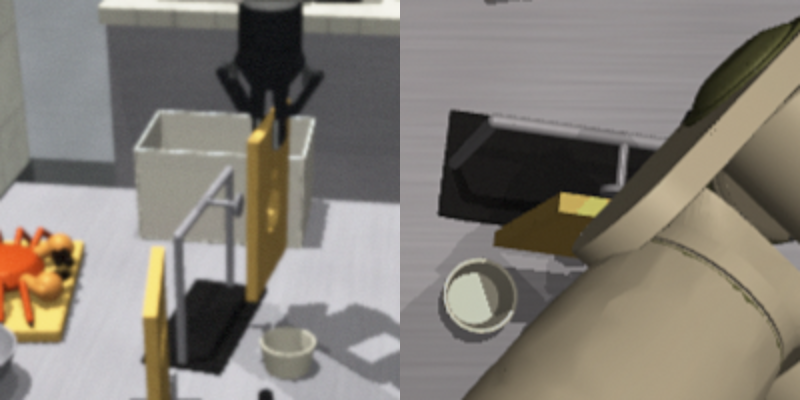

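Run:
```python
from h import *
a=np.radians(-7.8); ex=np.array([np.cos(a),np.sin(a)]); ey=np.array([-ex[1],ex[0]]); c=np.array([499.5,-285.9])
for n in("top","side"):
    z=np.load(f"pics/{n}0.npz"); w=cloud(n,z["d"]); 
    q=w[(w[...,2]>150)&(w[...,2]<215)]; l=np.c_[(q[:,:2]-c)@ex,(q[:,:2]-c)@ey,q[:,2]]
    l=l[(abs(l[:,1])<130)&(abs(l[:,0])<45)]
    for nm,m in dict(bar=(l[:,0]>15),neck=(l[:,0]>-14)&(l[:,0]<13)&(abs(l[:,1])<30),head=(l[:,0]<-16)&(abs(l[:,1])<30)).items():
        r=l[m]; print(n,nm,len(r),np.percentile(r,[1,50,99],axis=0).round(1).tolist())
    b=l[l[:,0]>15]; print(" slope deg",np.degrees(np.arctan(np.polyfit(b[:,1],b[:,0],1)[0])))
```

```text
top bar 1065 [[17.4, -112.4, 153.7], [22.5, 0.7, 188.6], [29.7, 114.6, 192.8]]
top neck 81 [[-13.6, -4.6, 182.1], [-0.5, 0.0, 187.2], [12.6, 3.4, 190.5]]
top head 120 [[-24.3, -15.0, 171.1], [-22.9, 0.8, 193.0], [-18.1, 14.3, 201.7]]
 slope deg -0.21368535707735958
side bar 308 [[18.1, -112.1, 151.5], [22.7, 30.1, 186.0], [29.9, 117.0, 191.2]]
side neck 30 [[-13.2, -4.7, 181.6], [-1.2, 2.4, 185.6], [12.6, 8.9, 188.1]]
side head 53 [[-23.4, -11.2, 168.7], [-21.6, 7.3, 186.8], [-16.9, 17.6, 200.7]]
 slope deg -0.006931991801180891
```

Emit:
move_arm --pt "0.05 -0.007 0 0 0" --pt "0.12 -0.015 0 0 0" --pt "0.2 -0.026 0 0 0" --pt "0.28 -0.036 0 0 0" --pt "0.36 -0.047 0 0 0" --pt "0.44 -0.057 0 0 0" --pt "0.52 -0.068 0 0 0" --pt "0.583 -0.076 0 0 0" --pt "0.583 -0.076 0 0 0" --pt "0.583 -0.076 0 0 0" --pt "0.583 -0.076 0 0 0"

```text
time_s: 8.47
ee_pos: [499.3, -285.9, 279.3]
eef_rot: [-3.141, -0.0, 1.435]
wrist_force: [-0.4, 0.3, -3.3]
finger_gap: 13.6
```

Run:
```python
from h import *
im,d=snap("side","side3"); im2,d2=snap("top","top3")
s=robot.state();print(s["ee_pos"],s["eef_rot"],s["wrist_force"],s["ft_torque"])
cv2.imwrite("pics/v3.png",np.hstack([cv2.resize(im[...,::-1][80:230,220:370],(400,400)),cv2.resize(im2[...,::-1][120:270,400:550],(400,400))]))
```

```text
[ 499.2249542  -285.9097774   279.44988707] [3.14156001e+00 9.54078182e-05 1.43510540e+00] [ 0.49013297 -0.5460041  -2.635934  ] [0.01341097 0.00685236 0.00819458]
```

View pics/v3.png

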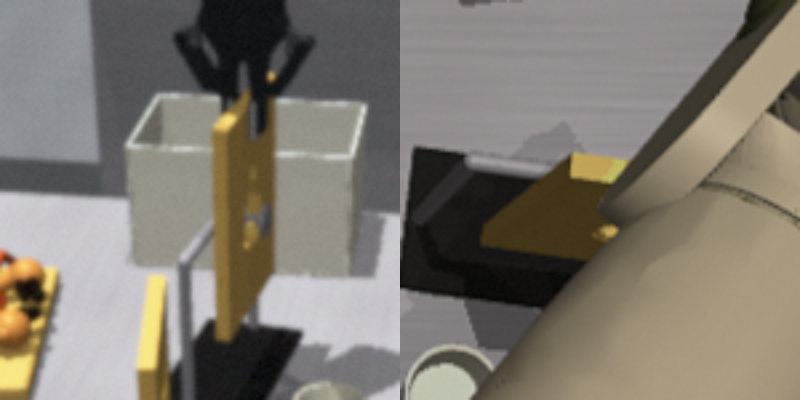

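No contact force, and the head sits in front of the board, through the wide part (side crop ≈(258,220)). Next I'll lower it.

Emit:
move_arm --pt "0 0 -0.04 0 0" --pt "0 0 -0.1 0 0" --pt "0 0 -0.16 0 0" --pt "0 0 -0.22 0 0" --pt "0 0 -0.28 0 0" --pt "0 0 -0.34 0 0" --pt "0 0 -0.4 0 0" --pt "0 0 -0.45 0 0" --pt "0 0 -0.48 0 0" --pt "0 0 -0.49 0 0" --pt "0 0 -0.49 0 0" --pt "0 0 -0.49 0 0"

```text
time_s: 9.57
ee_pos: [499.6, -286.0, 230.6]
eef_rot: [3.141, 0.0, 1.435]
wrist_force: [-0.3, -0.1, -3.5]
finger_gap: 13.8
```

Emit:
move_arm --pt "0 0 -0.01 0 0" --pt "0 0 -0.02 0 0" --pt "0 0 -0.02 0 0" --pt "0 0 -0.02 0 0"

```text
time_s: 9.9
ee_pos: [499.5, -285.9, 228.3]
eef_rot: [3.142, 0.0, 1.435]
wrist_force: [0.5, -0.8, -3.1]
finger_gap: 13.1
```

Emit:
move_arm --pt "0 0 -0.005 0 0" --pt "0 0 -0.01 0 0" --pt "0 0 -0.01 0 0" --pt "0 0 -0.01 0 0"

```text
time_s: 10.23
ee_pos: [499.5, -285.9, 227.3]
eef_rot: [-3.142, -0.0, 1.435]
wrist_force: [-0.4, -0.3, -3.3]
finger_gap: 13.1
```

Still unloaded at 52 mm down; creep on 1 mm at a time.

Emit:
move_arm --pt "0 0 -0.005 0 0" --pt "0 0 -0.01 0 0" --pt "0 0 -0.01 0 0" --pt "0 0 -0.01 0 0"

```text
time_s: 10.57
ee_pos: [499.6, -285.9, 226.6]
eef_rot: [3.141, 0.0, 1.435]
wrist_force: [-0.4, 1.5, -0.3]
finger_gap: 13.2
```

Emit:
move_arm --pt "0 0 -0.005 0 0" --pt "0 0 -0.01 0 0" --pt "0 0 -0.01 0 0" --pt "0 0 -0.01 0 0"

```text
time_s: 10.9
ee_pos: [499.6, -286.0, 226.5]
eef_rot: [3.14, 0.001, 1.435]
wrist_force: [-2.6, 2.6, 5.6]
finger_gap: 13.3
```

Contact: the stud is carrying the board. I'll relax slightly, then open slowly.

Emit:
move_arm --pt "0 0 0.005 0 0" --pt "0 0 0.005 0 0" --pt "0 0 0.005 0 0.2" --pt "0 0 0.005 0 0.22" --pt "0 0 0.005 0 0.25" --pt "0 0 0.005 0 0.3" --pt "0 0 0.005 0 0.35" --pt "0 0 0.005 0 0.4" --pt "0 0 0.005 0 0.5" --pt "0 0 0.005 0 0.6" --pt "0 0 0.005 0 0.6" --pt "0 0 0.005 0 0.6"

```text
time_s: 11.9
ee_pos: [499.5, -285.9, 225.8]
eef_rot: [3.142, 0.0, 1.435]
wrist_force: [-0.5, -0.5, 0.5]
finger_gap: 51.4
```

Run:
```python
from h import *
im,d=snap("side","side4"); im2,d2=snap("top","top4")
s=robot.state();print(s["ee_pos"],s["wrist_force"],s["finger_gap"])
cv2.imwrite("pics/v4.png",np.hstack([cv2.resize(im[...,::-1][80:280,200:400],(400,400)),cv2.resize(im2[...,::-1][120:270,400:550],(400,400))]))
```

```text
[ 499.49822441 -285.8891476   225.79964162] [-0.89545323 -0.37232553 -0.02992463] 51.38954734650031
```

View pics/v4.png

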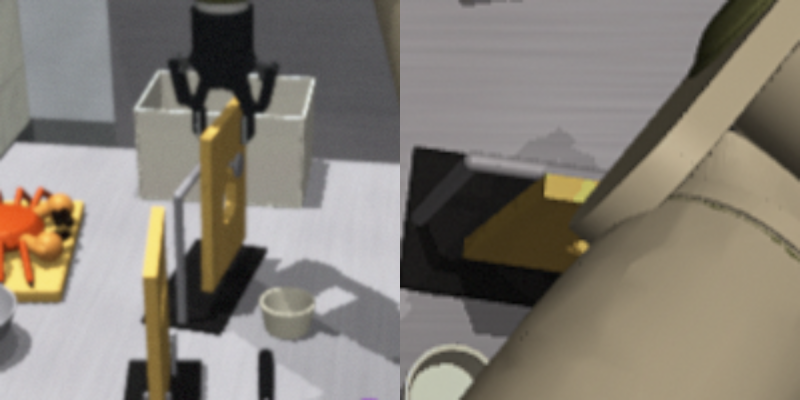

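The board hangs on the stud's neck (head visible at side crop ≈(237,163)) and the fingers are clear. Retreating straight up.

Emit:
move_arm --pt "0 0 0 0 0.8" --pt "0 0 0.1 0 0.8" --pt "0 0 0.25 0 0.8" --pt "0 0 0.4 0 0.8" --pt "0 0 0.6 0 0.8" --pt "0 0 0.8 0 0.8" --pt "0 0 1 0 0.8"

```text
time_s: 12.58
ee_pos: [499.4, -285.7, 327.6]
eef_rot: [3.141, 0.0, 1.435]
wrist_force: [-0.0, -0.1, 0.5]
finger_gap: 68.5
```

Emit:
move_arm --pt "-0.2 0 0.1 0 0.8" --pt "-0.4 -0.2 0.2 0 0.8" --pt "-0.7 -0.4 0.2 0 0.8" --pt "-1 -0.6 0.2 0 0.8" --pt "-1 -0.8 0.2 0 0.8"

```text
time_s: 13.0
ee_pos: [396.1, -366.7, 347.6]
eef_rot: [3.141, 0.002, 1.433]
wrist_force: [1.1, -0.5, 0.8]
finger_gap: 68.5
```

Emit:
move_arm --pt "-0.3 -0.2 0 0 0.8" --pt "-0.6 -0.4 0 0 0.8" --pt "-1 -0.6 0 0 0.8" --pt "-1 -0.8 0 0 0.8" --pt "-1 -0.8 0 0 0.8" --pt "-1 -0.8 0 0 0.8" --pt "-1 -0.8 0 0 0.8" --pt "-1 -0.8 0 0 0.8"

```text
time_s: 13.67
ee_pos: [300.2, -445.1, 346.2]
eef_rot: [3.141, 0.0, 1.437]
wrist_force: [-0.7, 0.5, -0.9]
finger_gap: 68.7
```

Run:
```python
from h import *
from m import rect,yellow
def meas(n,i,dd):
    w=cloud(n,dd); m=yellow(i)&(w[...,0]>450)&(w[...,0]<550)&(w[...,1]>-400)&(w[...,1]<-170)&(w[...,2]>20)
    p=w[m]; print(n,np.percentile(p,[.5,50,99.5],axis=0).round(1).tolist())
    q=p[p[:,2]>np.percentile(p[:,2],99)-8]; print(" top edge",rect(q[:,:2]),"slope z/y",np.polyfit(q[:,1],q[:,2],1)[0]); return dd
a=meas("side",*(r:=snap("side","side5")))
meas("top",*(t:=snap("top","top5")))
for _ in range(6): e=snap("side")
meas("side",*e); print("moved px",int((np.abs(e[0].astype(int)-r[0]).max(2)>40).sum()))
print(robot.state()["ee_pos"],robot.state()["time_s"])
cv2.imwrite("pics/v5.png",np.hstack([cv2.resize(r[0][...,::-1][100:400,180:400],(330,450)),cv2.resize(t[0][...,::-1][120:320,250:580],(460,450))]))
```

```text
side [[483.4, -355.4, 39.6], [498.0, -250.4, 152.8], [516.1, -202.0, 250.1]]
 top edge (array([ 499. , -284.2]), array([ 16.2, 163. ]), np.float32(82.84)) slope z/y 0.0011429838235091762
top [[480.9, -363.9, 49.9], [494.7, -277.3, 201.5], [513.9, -206.0, 251.8]]
 top edge (array([ 497.8, -286.4]), array([ 15.6, 160.9]), np.float32(82.34)) slope z/y 0.0036773261671908396
side [[483.4, -355.4, 39.7], [498.2, -250.8, 152.6], [516.0, -202.4, 250.2]]
 top edge (array([ 498.5, -284.1]), array([ 15.9, 161.9]), np.float32(82.63)) slope z/y -0.0005385758074914901
moved px 2
[ 299.63365287 -445.73816712  345.83250176] 14.0667
```

View pics/v5.png

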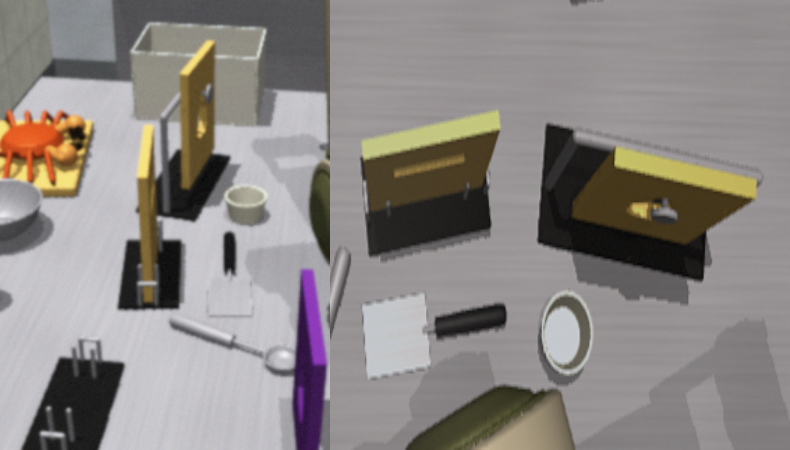

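The board hangs upright, level and still on the stud (side crop ≈(200,110)). Its top is at z ≈ 250 as expected, and the other board is still in its rack at (140,215). Handing in.

```bash
python3 -c "
from cell import robot
print(robot.close_job())"
```

```text
the job is handed in; nothing more can be done
None
```

The keyhole board is hanging on the drying-rail stud. I lifted it straight out of its rack, passed the wide part of the opening over the stud's head without contact, and lowered it about 53 mm until the stud took its weight. Then I released it and backed the arm away. I handed the job in at about 14 s.

- **Hang:** the board's top edge is at z ≈ 250 mm, level and parallel to the bar. Its centre is within about 2 mm of where it should hang.
- **Stillness:** two side pictures about 0.3 s apart showed no movement.
- **Other board:** it still stands in its rack, and the gripper touches nothing.
- **Disagreement:** the two cameras differ by about 2 mm in y, within their calibration, so I averaged them. No check failed.

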